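Isolate the bench supply and take off its combination lock

ROBOT

A 7-joint arm with a two-finger parallel gripper is mounted at the origin on a cart in front of the work surface, level with it; the furniture and walls round the work are solid. World frame = base frame: x ahead of the robot, y to its left, z up, the work surface at z = 0. Lengths are in m, angles in rad, forces in N, time in s.
With the tool pointing down it reaches from about 0.425 to 0.95 m from the base axis. Payload 4.7 kg.
Tool frame: the origin (TCP) lies on the centre line of the jaws, within the pads' length; the fingertips stand robot.nose_length ahead of it and the grasp point (between the pads) lies 8 mm behind it (robot.nose_length is the distance from the TCP to the fingertips, in m); z points along the fingers, x is the direction in which the jaws open and shut, and the axes are right-handed (so a half turn about z gives the same grasp; the last joint's range is limited). The gripper opens to 85 mm and grips with 20 to 120 N. Pads are 22 mm wide; open, the fingers measure 114 mm over their backs; the gripper's body (76 mm by 85 mm) begins 54 mm behind the grasp point. The pads swing forward as they close: fully open they stand 13 mm farther back than shut.
Start: joints at [-1.314, 0.469, -0.049, 1.532, 0.024, 1.141, -0.082], TCP at [0.19, 0.648, 0.242] pointing down, gripper open.
Joint ranges: [-2.59, 2.59], [-0.33, 1.99], [-1.39, 1.29], [0.1, 2.45], [-1.04, 4.18], [0.21, 1.99], [-2.66, 2.66]. Speed limits (rad/s): [2.57, 2.57, 3.14, 3.14, 3.14, 3.14, 3.14].

INTERFACE

Orientations are given as [roll, pitch, yaw] about the fixed x, y, z axes, in that order (R = Rz(yaw) Ry(pitch) Rx(roll)).
In Python, from plant import robot gives the robot as it stands. Calls block until the motion is done:
- robot.goto(position, orientation): joint-space move of the TCP to a pose.
- robot.move_straight(position, vel=0.15, attitude=None, contact_N=None): straight line of the TCP; attitude=None keeps the orientation; vel is the mean speed in m/s. With contact_N (N) it stops when the force on the tool has changed by that much, and returns True; else False.
- robot.move_joints(angles): joint-space move.
- robot.grip(opening, strength=None): opening from 0.0 (shut) to 1.0 (fully open); strength is the grip in N (None keeps the last); returns when the fingers have stopped.
- robot.sleep(seconds).
- robot.inverse_kinematics(position, orientation): joint angles nearest the present ones, or None.
- robot.sense(): the state.
- robot.grab_frame(name): name is "side" or "top"; returns a dict with "image" (420x560x3 uint8, red, green, blue), "range_z" (420x560 float32, m along the optical axis (not along the pixel's ray), 0 where there is no reading), "fx", "fy", "cx", "cy" (pixels), "dist_coeffs" ([k1, k2, p1, p2, k3] as OpenCV has them; the pictures are not rectified), "R" (3x3) and "t" (3): a world point X has camera coordinates R X + t. Camera axes: x right, y down, z forward; pixel columns grow to the right and rows downward; lengths in m; the calibration is good to about 2 mm. A picture is of the moment at which its call begins.
A pose or a line that the arm cannot do raises robot.IKError and nothing moves.
- robot.close_job(): hands the job in, once; it reports no verdict.
The state is a dict: "t": time; "joint_pos": joint angles; "joint_velocities": joint speeds; "effort": joint torques, N m; "tcp_pos": TCP position; "tcp_rot": TCP orientation; "wrist_force": force on the tool from outside, world axes, zero at the start; "torque": the same for the moment, N m; "opening": opening from 0.0 (shut) to 1.0 (fully open).
Only numpy, scipy, OpenCV 4.12 (cv2) and the standard library are available. Lean on these libraries where they do the work, as an engineer would, in place of code of your own. Each camera call takes 0.05 s, during which the arm holds its last target.

TASK

First switch the bench supply box off by throwing its red isolator lever over from the back position to the front one, towards you. Then, with the lock still sitting on its hasp, turn the dial clockwise, click by click, until its white line clicks in at the green dot, pull the lock straight up off its T-shaped shackle and finish holding it up in the air, upright and still, at least 10 cm above the box; do not let go. Leave the isolator off and leave the other things on the bench where they are.

Things in the scene. Friction and masses are not known exactly. Their poses are not given: they have to be found in the camera images.
- supply_box: the bench supply box, fixed to the bench: grey steel box 104 (x) x 180 (y) x 55 (height) mm, origin at the centre of its underside; its x axis points from its front (black vent slots) to its back, z up. On its top: the isolator at y = +48 mm and the combination lock at y = -45 mm, both at x = 0. (Tray stacks 0.58 m high stand on the right-hand desk around the place where the arm starts: rise above 0.6 m there, drawing back a little, before swinging left to the box)
- isolator_tip (a point): middle of the red thumb piece (14 thick x 24 wide along the box's y x 16 mm) at the end of the isolator lever, 46 mm from the lever's hinge. The hinge axis runs along the box's y through x = 0, y = 48, z = 65 mm of the box
- isolator (a joint): angle of the isolator lever: 0 = on, leaning 0.6 rad to the back of the box (red dot); 1.2 = off, leaning 0.6 rad to the front (green dot). It snaps into these two end positions and tips over at 0.6; pushing the thumb piece over takes about 5 N
- lock_body (a point): centre of the lock's brass body, loose, 0.27 kg with its dial: 50 (box's x) x 46 (box's y) x 34 mm high, axes as the box's; its underside stands 58 mm above the bench. It fits over a square collar 12 mm high (1.5 mm play a side) that keeps it from turning; a T-shaped shackle inside holds it down, with 2 mm of vertical play, unless the dial stands at the open notch (about 0.15 rad either way). It is free of the shackle after 26 mm of lift
- dial_grip (a point): centre of the lock's round black dial, diameter 32 mm, 26 mm high, standing upright on top of the brass body, this point 15 mm above the body's top face (107 mm above the bench while locked). The point turns with the dial. A white line on its top and side shows its setting. The lock may be pulled and held by the dial
- dial (a joint): angle of the dial, growing clockwise seen from above: it clicks into notches at 0, 0.6, 1.2 and 1.8 rad (dots on the body's top face; stops at -0.15 and 1.95). The green dot, the one on the front side, is at 1.2 = open; the other dots are black. It starts at 0 or 0.6. Clicking over takes about 0.06 N m
- heat_sink: bystander: loose aluminium heat sink 25 x 30 x 18 mm, origin under its centre
- choke: bystander: loose yellow wound ring choke, 36 mm across, 13 mm high, origin under its centre
- cover_plate: bystander: loose white slotted cover plate 66 x 170 x 14 mm, origin under its centre
- solder_reel: bystander: loose blue reel, 60 mm across, 56 mm high, origin under its centre
- flux_bottle: bystander: loose white bottle with a red spout, 36 mm across, 88 mm high, origin under its centre

How it is judged:
On the way, in this order (a step that is already met when the one before it is completed fails the run):
1. the isolator lever is off, with the lock still on its hasp (value of joint isolator above 1.05 rad and height (world z) of lock_body below 0.082 m), for 0.2 s.
2. the dial has clicked in at the green dot, with the lock still on its hasp (value of joint dial between 1.05 and 1.35 rad and height (world z) of lock_body below 0.082 m), for 0.1 s.
3. the lock is off the shackle (z of lock_body in the frame of supply_box above 0.105 m), for 0.1 s.
At the end, for the whole second after the job is handed in: The isolator is off (above 1.05 rad); the gripper's fingers hold the lock (contact over 1 N), off the box, its body's centre at least 150 mm above the bench (95 mm over the box top), within 0.4 rad of upright and still (under 0.05 m/s) (value of joint isolator above 1.05 rad and height (world z) of lock_body above 0.15 m and angle between lock_body's own z axis and vertical below 0.4 rad and linear speed of lock below 0.05 m/s and contact force between lock and the fingers above 1 N and contact force between lock and supply_box below 0.1 N); the arm keeps its last pose, push and grip.
It fails at once if another thing on the bench is moved more than 3 cm (distance of any of heat_sink, choke, cover_plate, solder_reel, flux_bottle from where it was at the start of the episode above 0.03 m).
It fails at once if the isolator is switched back on after the lock has left the hasp (height (world z) of lock_body above 0.1 m and value of joint isolator below 0.9 rad).
It also fails if it takes over 53 s, if anything falls off the work surface, if the arm or the gripper's body presses on something with over 40 N, if the wrist force passes 120 N, or if a joint passes its speed limit or range.

## Working session

There is one attempt and no reset: what is moved stays moved. The work goes in short steps, each a Python script; the robot and the scene stay as the last script left them, time stands still between calls to the robot, and variables do not carry over. Pictures are saved under pics/ and viewed, and the job is handed in when it is done.

```bash
ls; mkdir -p pics
python3 - <<'E'
from plant import robot
import cv2
print(robot.nose_length, robot.sense())
for n in("side","top"):
    f=robot.grab_frame(n); cv2.imwrite(f"pics/{n}0.png",f["image"][:,:,::-1])
    print(n,f["fx"],f["cx"],f["cy"],f["dist_coeffs"],f["R"],f["t"])
E
```

```text
pics
0.011 {'t': 0.0, 'joint_pos': array([-1.31390332,  0.4694041 , -0.0485902 ,  1.53372473,  0.02414741,
        1.141017  , -0.08231125]), 'joint_velocities': array([ 4.27478467e-04,  4.53825704e-04, -9.93542264e-05,  3.25484127e-04,
       -6.71169817e-04,  9.84260490e-04, -1.23704035e-03]), 'effort': array([-8.58091717e-04, -5.10293663e+01, -4.68900218e-02, -2.37716085e+01,
        1.07028085e-02,  7.67764344e-03,  3.85500655e-06]), 'tcp_pos': array([0.19013567, 0.64705992, 0.24127354]), 'tcp_rot': array([3.14147284e+00, 1.96245497e-03, 1.28503983e+00]), 'wrist_force': array([-1.28498622,  1.12756602,  0.45726743]), 'torque': array([0.0178957 , 0.04354815, 0.00958389]), 'opening': 1.0018775497323547}
side 391.9514208236358 278.107856860902 216.4850961793338 [-0.05766179  0.          0.          0.          0.        ] [[ 0.9062866  -0.42262827 -0.00547292]
 [-0.18938369 -0.39447137 -0.89918082]
 [ 0.37786033  0.81595201 -0.43754302]] [-0.33867482  0.349731    0.34654181]
top 380.3223548217191 284.6516972014087 213.95667381021013 [-0.10774332  0.          0.          0.          0.        ] [[-0.0048092  -0.99997586  0.00501475]
 [-0.99664942  0.00438362 -0.08167442]
 [ 0.08165047 -0.00539074 -0.99664645]] [0.37458209 0.58570191 0.91905232]
```

View pics/side0.png

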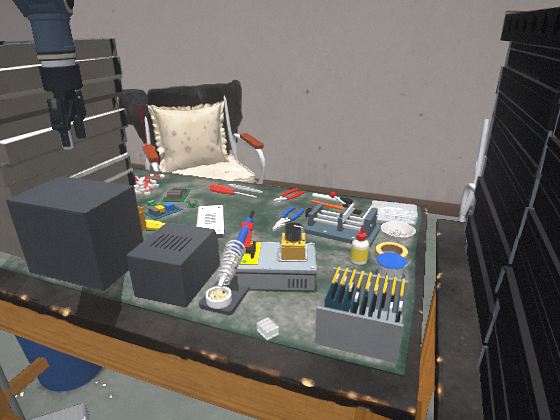

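View pics/top0.png

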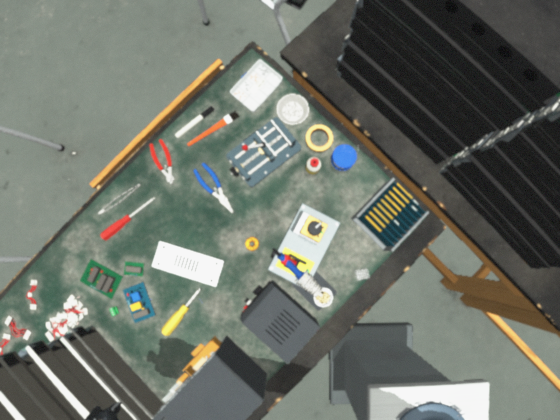

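```bash
cat > h.py <<'E'
import numpy as np, cv2
from plant import robot
def K(f): return np.array([[f["fx"],0,f["cx"]],[0,f["fy"],f["cy"]],[0,0,1]])
def ray(f,uv):
    p=cv2.undistortPoints(np.array(uv,float).reshape(-1,1,2),K(f),np.array(f["dist_coeffs"]))[:,0]
    d=np.c_[p,np.ones(len(p))]@f["R"]      # R^T d
    return -f["R"].T@f["t"], d
def onz(f,uv,z):
    o,d=ray(f,uv); return o+d*((z-o[2])/d[:,2])[:,None]
def proj(f,X):
    return cv2.projectPoints(np.array(X,float).reshape(-1,3),cv2.Rodrigues(f["R"])[0],f["t"],K(f),np.array(f["dist_coeffs"]))[0][:,0]
def cloud(f):
    h,w=f["range_z"].shape; u,v=np.meshgrid(np.arange(w),np.arange(h))
    o,d=ray(f,np.c_[u.ravel(),v.ravel()]); return (o+d*f["range_z"].ravel()[:,None]).reshape(h,w,3)
def crop(f,u0,v0,u1,v1,s,name):
    cv2.imwrite(name,cv2.resize(f["image"][v0:v1,u0:u1,::-1],None,fx=s,fy=s,interpolation=cv2.INTER_CUBIC))
E
python3 - <<'E'
from h import *
f=robot.grab_frame("top"); crop(f,240,190,360,320,4.5,"pics/t1.png")
P=cloud(f)
print("box top-ish pts")
m=(abs(P[...,2]-.055)<.006); m[:195]=0;m[275:]=0;m[:,:255]=0;m[:,350:]=0
c=P[m]; r=cv2.minAreaRect((c[:,:2]*1000).astype(np.float32)); print(r,m.sum())
f2=robot.grab_frame("side"); crop(f2,200,190,340,310,5,"pics/s1.png")
for n,z0 in(("stack",0)):pass
E
```

```text
box top-ish pts
((509.83355712890625, 326.80706787109375), (104.31360626220703, 180.55712890625), 62.212120056152344) 2096Traceback (most recent call last):
  File "<stdin>", line 8, in <module>
ValueError: too many values to unpack (expected 2)
```

Run:
```python
from h import *
f=robot.grab_frame("top"); P=cloud(f)
# coarse height map
for x in np.arange(-.0,0.9,.05):
    print("%.2f"%x, end=" ")
    for y in np.arange(.75,-.4,-.05):
        m=(abs(P[...,0]-x)<.025)&(abs(P[...,1]-y)<.025)&(f["range_z"]>0)
        print("%4d"%(P[m][:,2].max()*1000) if m.any() else "   .",end=" ")
    print()
```

```text
-0.00    .    .    .    .    .    .    .    .    .    .    . -657 -648 -208    .    .    .    .    . -766 -750 -751 -751 
0.05    .    .    .    .    .    .    1    .    .    .    . -656    4   11   18   24   19   12    3 -663 -750 -750 -750 
0.10    .  127    .    .    .    .    5    3    .    .    .    .    4    7   18   21   15    5    6 -663 -750 -749 -749 
0.15  161  200  175  175  176  175  176    4    3    .    .    .    4    4    4    4    4    5    5 -662 -751 -747 -749 
0.20  366  346  325  261  176  176  176  173    4    2    .    .    .    . -746 -747 -747 -750 -750 -748 -749 -747 -748 
0.25  390    6    7  174  176  175  175  104  104    4    4    .    .    .    . -746 -748 -746 -749 -751 -745 -749   -3 
0.30    7   22   25    6  175  176  102  104  105  105    5    4    .    .    .    . -757 -747 -747 -747 -750   -2    4 
0.35   24   24   24   21    6   82  104  104  104  105   33    5    4    .    .    .    . -763 -753 -751    1    6    5 
0.40   23    7    6   19   18    7  101  104  104   87   34   13    6    3    .    .    .    .    .    1    5    5    4 
0.45   17 
[... 377 characters left out ...]
   13   13    6    7   64   94   57   94   94   95   93    5    4  353  321    .    .    . -750 
0.65   11   15   12   14   14    9   53    6    6    6    7    9   93   94    4    5  419  395    .    .    .    .    . 
0.70    6   14   14   14   13   55   55   68   17   90   43   44    7    5    4  495  464    .    .    .    .    .    . 
0.75    6   15   13    9    6   54   98   81   72   21   44   54    6    6  495  494  451  399    .    .    .    .    . 
0.80    3   10   17   18   10   15   69   72   71   22   21    6    5  495  494  452  452    .    .    .    .    .    . 
0.85  -46    3    6   20   18   27   30   25   22   25    6    5  494  494  452  453  452    . -761    .    .    .    .
```

Run:
```python
from h import *
f2=robot.grab_frame("side"); crop(f2,200,190,340,310,5,"pics/s1.png")
```

```text
(no output)
```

View pics/t1.png

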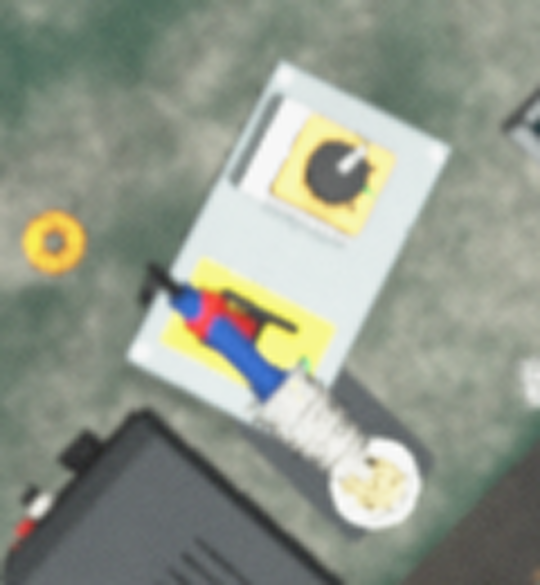

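View pics/s1.png

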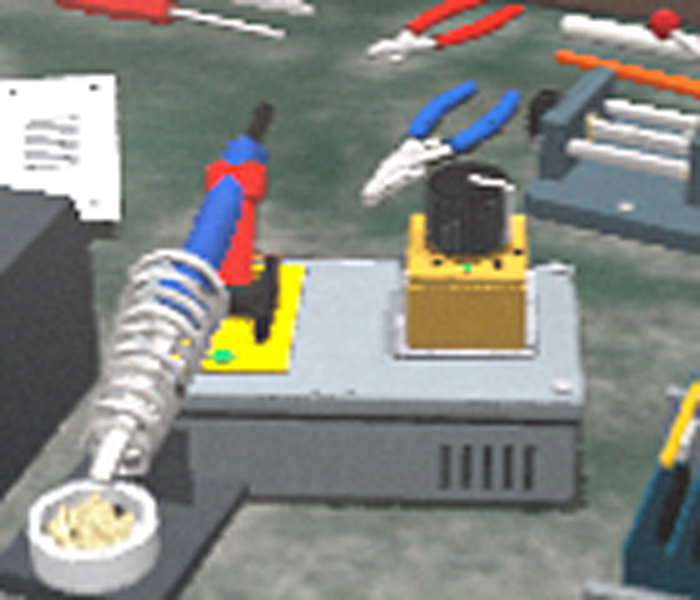

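Run:
```python
from h import *
th=np.deg2rad(62.212); C=np.array([.5098,.3268,0]); Rb=np.array([[np.cos(th),-np.sin(th),0],[np.sin(th),np.cos(th),0],[0,0,1]])
np.savez("box.npz",C=C,R=Rb)
for n in("top","side"):
    f=robot.grab_frame(n); P=(cloud(f)-C)@Rb; im=f["image"].astype(int)
    print(n)
    # project predicted points
    for nm,b in(("tip",[.026,.048,.103]),("lock",[0,-.045,.092]),("green?",[-.02,-.045,.092]),("dialtop",[0,-.045,.118]),("boxc",[-.052,-.09,.055]),("hinge",[0,.048,.065])):
        print(nm,proj(f,Rb@np.array(b)+C).round(1))
    k=(f["range_z"]>0)&(abs(P[...,0])<.12)&(P[...,1]>0)&(P[...,1]<.13)&(P[...,2]>.06)
    hsv=cv2.cvtColor(f["image"],cv2.COLOR_RGB2HSV)
    for x in np.arange(-.12,.12,.02):
        s=k&(abs(P[...,0]-x)<=.01)
        row=""
        for y in np.arange(.13,0,-.01):
            q=s&(abs(P[...,1]-y)<=.005)
            if q.any():
                a=P[q][:,2]; c=im[q].mean(0); nm="R" if c[0]>1.6*max(c[1],c[2]) else "B" if c[2]>1.5*c[0] else "Y" if c[0]>1.6*c[2] else "k" if c.max()<60 else "g"
                row+=" %3d-%3d%s"%(a.min()*1000,a.max()*1000,nm)
            else: row+="     .   "
        print("%.2f"%x,row)
```

```text
top
tip [[284.9 258.9]]
lock [[313.7 227.8]]
green? [[321.5 231.8]]
dialtop [[314.7 227.3]]
boxc [[340.3 221.9]]
hinge [[294.7 263.5]]
-0.12      .        .        .        .        .        .        .        .        .        .        .        .        .   
-0.10      .        .        .        .        .        .        .        .        .        .        .        .        .   
-0.08      .        .        .        .     60- 65g  60- 67g  60- 69g  60- 60g     .        .        .        .        .   
-0.06      .        .        .        .     60- 75g  61- 80g  61- 83g  60- 80g     .        .        .        .        .   
-0.04   60-103g     .        .        .     61- 82g  60- 93g  61- 97g  64- 96g  61- 95g  61- 61Y  60- 61g     .     60- 60g
-0.02   97-106g  62-101g     .        .     77- 84g  67- 99g  72-103B  66-101B  60- 97g  60- 74Y  60- 73Y  61- 61g     .   
0.00   96-104g  63-102g  83- 83k     .        .     60- 60g  60- 92g  89-102B  68-103g  65- 85Y  60- 74Y     .        .   
0.02   88-104g  83-102g  65- 99g     .        .     60- 60g  60- 61Y  69-112g  97-115g  61-116R  6
[... 1431 characters left out ...]
   .        .        .        .     90-101B  62-103g  61- 96R  60- 73Y     .        .   
0.02   99-101g 100-101g  60-100g     .        .        .        .     98-112g  86-115g  71-112R  60- 72Y     .        .   
0.04      .        .        .        .        .        .        .        .    112-119B 106-119B     .        .        .   
0.06      .        .        .        .        .        .        .        .        .    114-124g     .        .        .   
0.08      .        .        .        .        .        .        .        .        .        .        .        .        .   
0.10      .        .        .        .        .        .        .        .        .        .        .        .        .
```

Run:
```python
from h import *
f=robot.grab_frame("side"); crop(f,215,200,275,260,10,"pics/s2.png")
f=robot.grab_frame("top"); crop(f,260,235,320,295,10,"pics/t2.png")
```

```text
(no output)
```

View pics/s2.png

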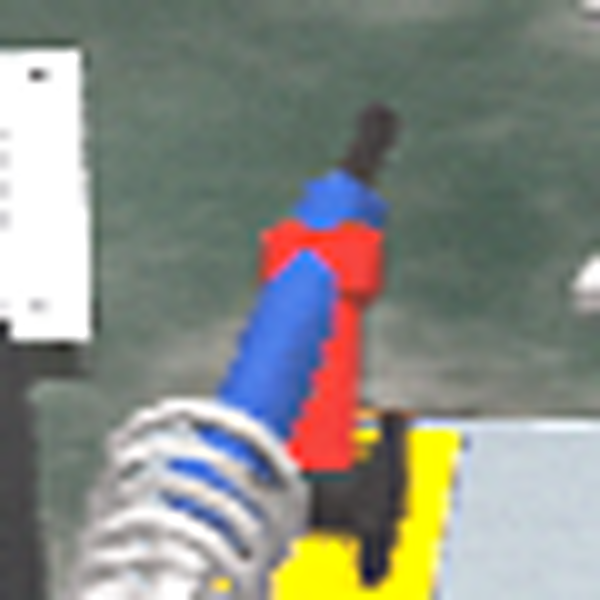

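View pics/t2.png

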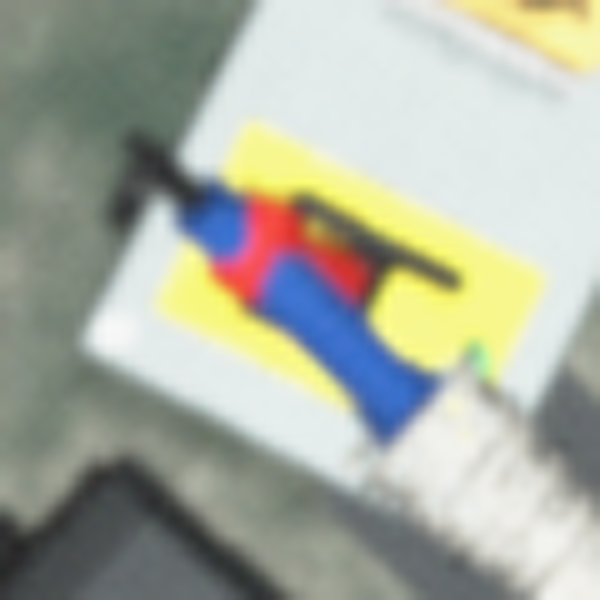

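Run:
```python
from h import *
b=np.load("box.npz"); C,R=b["C"],b["R"]
np.set_printoptions(precision=2,suppress=True)
def t(p,y):
    q=robot.inverse_kinematics(p,[np.pi,0,y]); print(np.round(p,3),y,q)
for r,z in((.675,.62),(.675,.66),(.6,.62),(.6,.66),(.55,.66),(.5,.68)):
    t([r*np.cos(1.285),r*np.sin(1.285),z],1.285)
p=R@[.06,.034,.2]+C
for y in (1.086,-.485,2.657,0.3): t(p,y)
p=R@[0,-.045,.107]+C
for y in np.arange(-2,3,.5): t(p,y)
p[2]=.25
for y in np.arange(-2,3,.5): t(p,y)
```

```text
[0.19 0.65 0.62] 1.285 [-1.34  0.45 -0.02  0.72  0.01  1.96 -0.07]
[0.19 0.65 0.66] 1.285 None
[0.17 0.58 0.62] 1.285 [-1.33  0.28 -0.04  0.97  0.01  1.89 -0.08]
[0.17 0.58 0.66] 1.285 None
[0.15 0.53 0.66] 1.285 [-1.33  0.21 -0.04  0.97  0.01  1.96 -0.08]
[0.14 0.48 0.68] 1.285 [-1.35  0.13 -0.03  1.03  0.    1.98 -0.09]
[0.51 0.4  0.2 ] 1.086 [-0.79  0.45  0.09  1.66 -0.04  1.03  0.4 ]
[0.51 0.4  0.2 ] -0.485 [-1.02  0.47  0.41  1.68 -0.21  1.03 -1.03]
[0.51 0.4  0.2 ] 2.657 [-0.57  0.47 -0.22  1.65  0.11  1.04  1.83]
[0.51 0.4  0.2 ] 0.3 [-0.91  0.46  0.25  1.67 -0.13  1.03 -0.32]
[0.55 0.31 0.11] -2.0 [-1.28  0.82  1.11  1.81 -0.84  1.07 -1.85]
[0.55 0.31 0.11] -1.5 [-0.98  0.59  0.58  1.8  -0.41  0.87 -1.71]
[0.55 0.31 0.11] -1.0 [-0.93  0.57  0.49  1.8  -0.35  0.86 -1.27]
[0.55 0.31 0.11] -0.5 [-0.88  0.56  0.42  1.79 -0.29  0.85 -0.82]
[0.55 0.31 0.11] 0.0 [-0.82  0.55  0.33  1.79 -0.23  0.84 -0.37]
[0.55 0.31 0.11] 0.5 [-0.74  0.54  0.23  1.78 -0.16  0.84  0.07]
[0.55 0.31 0.11] 1.0 [-0.67  0.53  0.13  1.78 -0.09  0.83  0.5 ]
[0.55 0.31 0.11] 1.5 [-0.6   0.53  0.04  1.78 -0.03  0.83  0.95]
[0.55 0.31 0.11] 2.0 [-0.54  0.53 -0.05  1.77  0.04  0.84  1.39]
[0.55 0.31 0.11] 2.5 [-0.45  0.54 -0.17  1.77  0.12  0.85  1.83]
[0.55 0.31 0.25] -2.0 [-1.3   0.6   1.11  1.68 -0.57  1.22 -2.06]
[0.55 0.31 0.25] -1.5 [-1.03  0.44  0.64  1.67 -0.28  1.13 -1.82]
[0.55 0.31 0.25] -1.0 [-0.96  0.42  0.54  1.67 -0.23  1.12 -1.36]
[0.55 0.31 0.25] -0.5 [-0.91  0.41  0.45  1.66 -0.19  1.12 -0.9 ]
[0.55 0.31 0.25] 0.0 [-0.84  0.4   0.37  1.66 -0.16  1.11 -0.44]
[0.55 0.31 0.25] 0.5 [-0.77  0.39  0.26  1.65 -0.11  1.11  0.02]
[0.55 0.31 0.25] 1.0 [-0.69  0.39  0.16  1.65 -0.07  1.11  0.49]
[0.55 0.31 0.25] 1.5 [-0.63  0.39  0.07  1.65 -0.03  1.11  0.95]
[0.55 0.31 0.25] 2.0 [-0.57  0.39 -0.01  1.64  0.01  1.11  1.42]
[0.55 0.31 0.25] 2.5 [-0.49  0.39 -0.11  1.64  0.05  1.12  1.88]
```

Run:
```python
from h import *
b=np.load("box.npz"); C,R=b["C"],b["R"]
robot.move_straight([.165,.565,.635],vel=.25)
print(robot.sense()["tcp_pos"])
p=np.array([.52,.38]);p=p/np.linalg.norm(p)*.58
robot.goto([p[0],p[1],.63],[np.pi,0,1.086])
robot.grip(0.0,40)
q=R@[.075,.034,.22]+C
robot.goto(list(q),[np.pi,0,1.086])
s=robot.sense(); print(s["t"],s["tcp_pos"],q,s["opening"],s["wrist_force"])
f=robot.grab_frame("side"); crop(f,160,120,360,290,4,"pics/s3.png")
f=robot.grab_frame("top"); crop(f,220,190,380,310,4,"pics/t3.png")
```

```text
[0.16500093 0.56499276 0.63395977]
5.975 [0.51555841 0.40956919 0.2214849 ] [0.51468603 0.40900174 0.22      ] -0.0001229109820833517 [0.7760716  0.16008062 0.3531829 ]
```

View pics/s3.png

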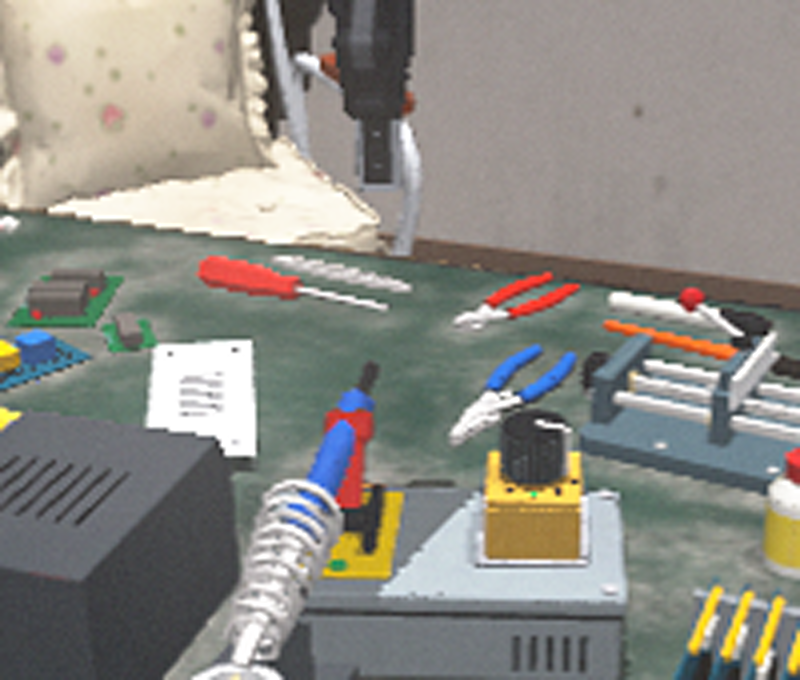

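View pics/t3.png

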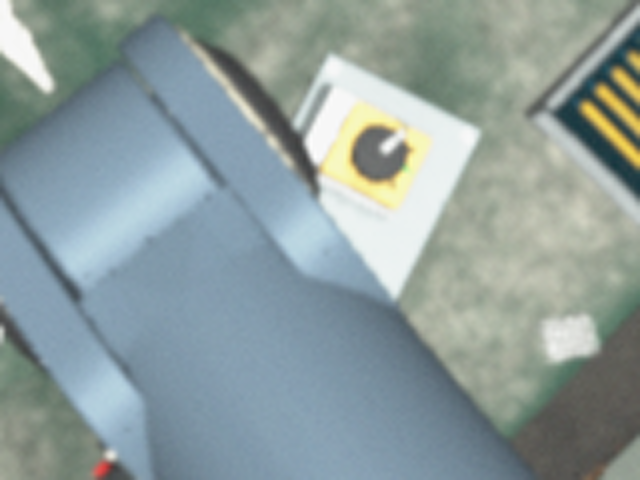

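Run:
```python
from h import *
b=np.load("box.npz"); C,R=b["C"],b["R"]
go=lambda x,y,z,**k:robot.move_straight(list(R@[x,y,z]+C),**k)
print(go(.082,.034,.107,vel=.12,contact_N=8)); s=robot.sense(); print(s["tcp_pos"],s["wrist_force"]@R)
for x in (.05,.03,.012,-.002):
    r=go(x,.034,.107,vel=.06,contact_N=18); s=robot.sense(); print(x,r,(s["tcp_pos"]-C)@R,s["wrist_force"]@R)
    if r: break
print(s["t"])
f=robot.grab_frame("side"); crop(f,160,120,360,290,4,"pics/s4.png")
```

```text
False
[0.51851409 0.41555383 0.10791793] [0.14321179 0.52509889 0.56480511]
0.05 False [0.05014642 0.03400328 0.10723072] [-0.57369498 -0.7597872  -0.46179116]
0.03 True [0.04244354 0.03396565 0.11155761] [ 2.9437166  -0.53928804  0.89910617]
8.1833
```

View pics/s4.png

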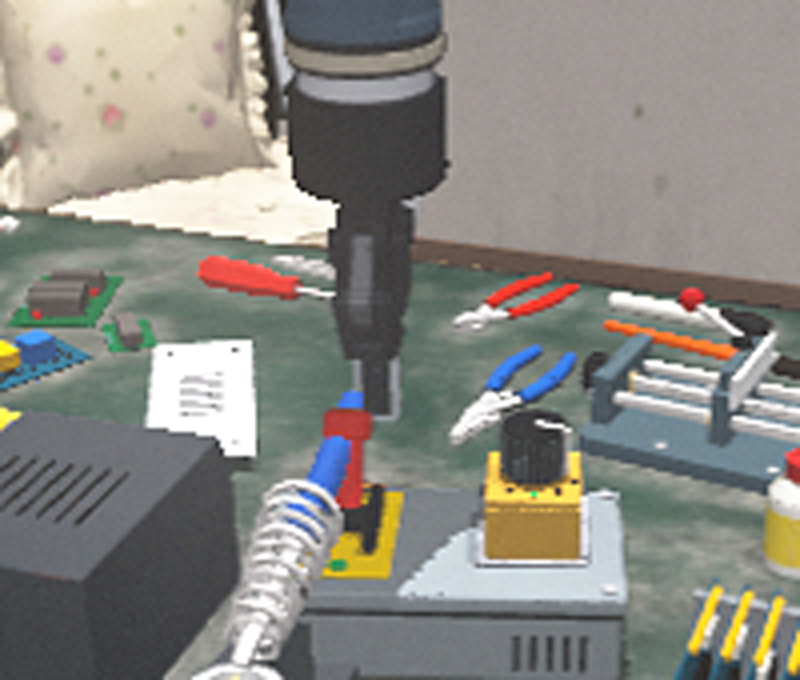

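Run:
```python
from h import *
b=np.load("box.npz"); C,R=b["C"],b["R"]
go=lambda x,y,z,**k:robot.move_straight(list(R@[x,y,z]+C),**k)
for x in (.040,.036,.032,.028,.024):
    r=go(x,.034,.107,vel=.03,contact_N=25); s=robot.sense(); print(x,r,((s["tcp_pos"]-C)@R).round(4),(s["wrist_force"]@R).round(1))
    if r: break
print(s["t"])
f=robot.grab_frame("side"); crop(f,160,120,360,290,4,"pics/s5.png")
```

```text
0.04 False [0.0445 0.0338 0.1093] [ 6.1 -0.   5.2]
0.036 False [0.0424 0.0338 0.1105] [8.6 0.7 9. ]
0.032 False [0.0404 0.0337 0.1117] [11.   0.6 11.1]
0.028 False [0.0383 0.0337 0.1128] [13.9  0.7 12.1]
0.024 False [0.0361 0.0336 0.1138] [15.6  1.8 15.8]
9.625
```

View pics/s5.png

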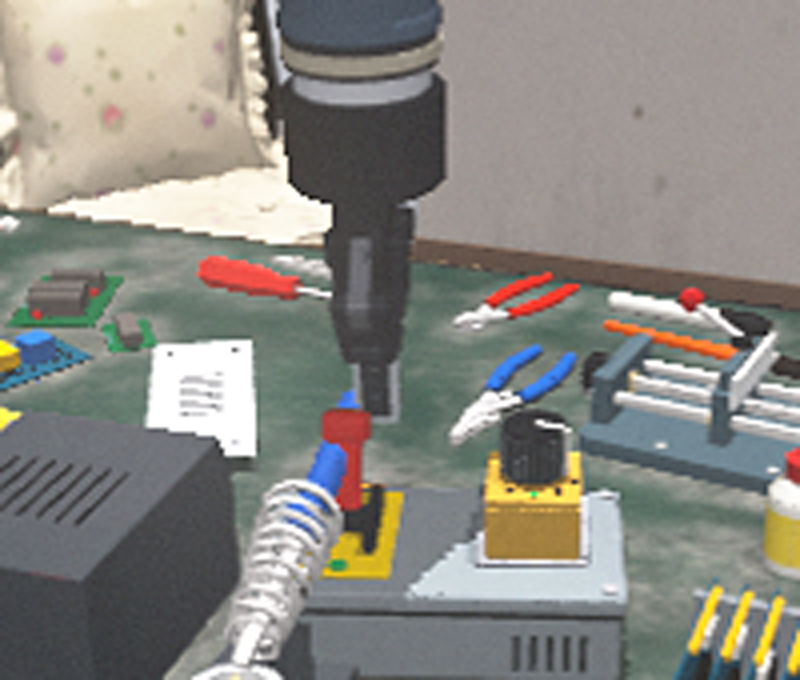

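Run:
```python
from h import *
b=np.load("box.npz"); C,R=b["C"],b["R"]
go=lambda x,y,z,**k:robot.move_straight(list(R@[x,y,z]+C),**k)
go(.06,.034,.125,vel=.1)
go(.075,.034,.125,vel=.1)
go(.075,.034,.093,vel=.1,contact_N=10)
s=robot.sense(); print(((s["tcp_pos"]-C)@R).round(4),(s["wrist_force"]@R).round(1))
for x in (.060,.05,.045,.040,.035,.030,.025):
    r=go(x,.034,.093,vel=.06,contact_N=25); s=robot.sense(); print(x,r,((s["tcp_pos"]-C)@R).round(4),(s["wrist_force"]@R).round(1))
    if r: break
print(s["t"])
f=robot.grab_frame("side"); crop(f,160,120,360,290,4,"pics/s6.png")
```

```text
[0.0745 0.034  0.0925] [0.1 0.5 0.3]
0.06 False [0.0597 0.0337 0.0935] [ 0.2 -0.1  0.3]
0.05 False [0.0497 0.0339 0.0932] [-0.3  0.6  0.2]
0.045 False [0.0469 0.0339 0.0942] [4.4 0.3 4.6]
0.04 False [0.0443 0.0339 0.0955] [ 8.2 -0.5  6.3]
0.035 False [0.0416 0.0338 0.0968] [11.   1.   9.6]
0.03 False [0.0388 0.0337 0.0979] [13.1  1.4 12.2]
0.025 False [0.0358 0.0336 0.099 ] [15.5  1.7 13.7]
12.9583
```

View pics/s6.png

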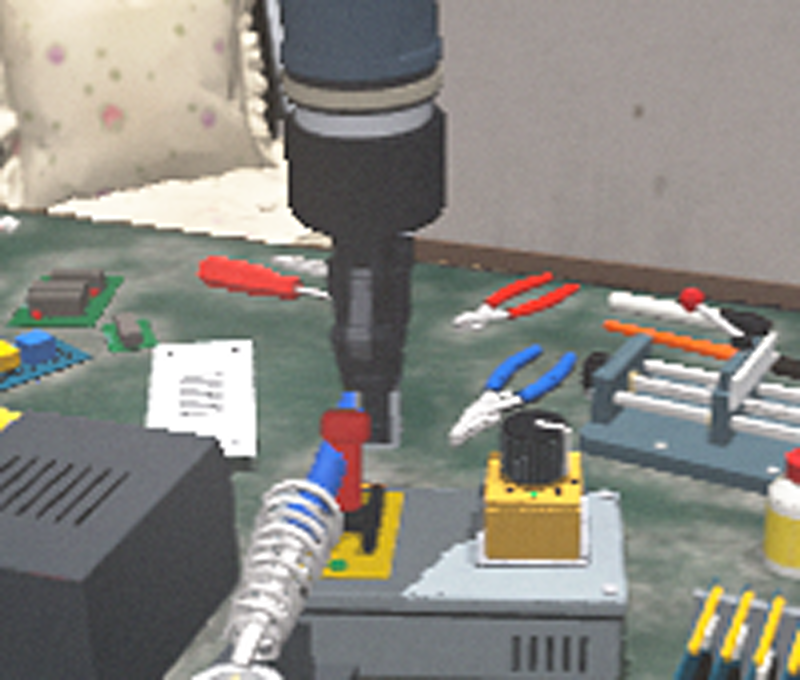

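Run:
```python
from h import *
b=np.load("box.npz"); C,R=b["C"],b["R"]
go=lambda x,y,z,**k:robot.move_straight(list(R@[x,y,z]+C),**k)
for x,z in ((.022,.1),(.016,.104),(.010,.106),(.004,.107),(-.002,.108),(-.008,.108)):
    r=go(x,.034,z,vel=.06,contact_N=25); s=robot.sense(); print(x,r,((s["tcp_pos"]-C)@R).round(4),(s["wrist_force"]@R).round(1))
    if r: break
print(s["t"])
f=robot.grab_frame("side"); crop(f,160,120,360,290,4,"pics/s7.png")
```

```text
0.022 False [0.0206 0.034  0.0995] [ 0.3 -1.6 -0.6]
0.016 False [0.0143 0.0338 0.1033] [1.1 0.2 0.8]
0.01 False [0.0093 0.0339 0.1059] [ 0.5 -0.4  0.8]
0.004 False [0.0036 0.0339 0.1071] [ 0.3 -1.1 -0.4]
-0.002 False [-0.0024  0.0339  0.1081] [0.2 0.3 0.2]
-0.008 False [-0.0075  0.0341  0.1084] [0.9 0.6 0.2]
14.5583
```

View pics/s7.png

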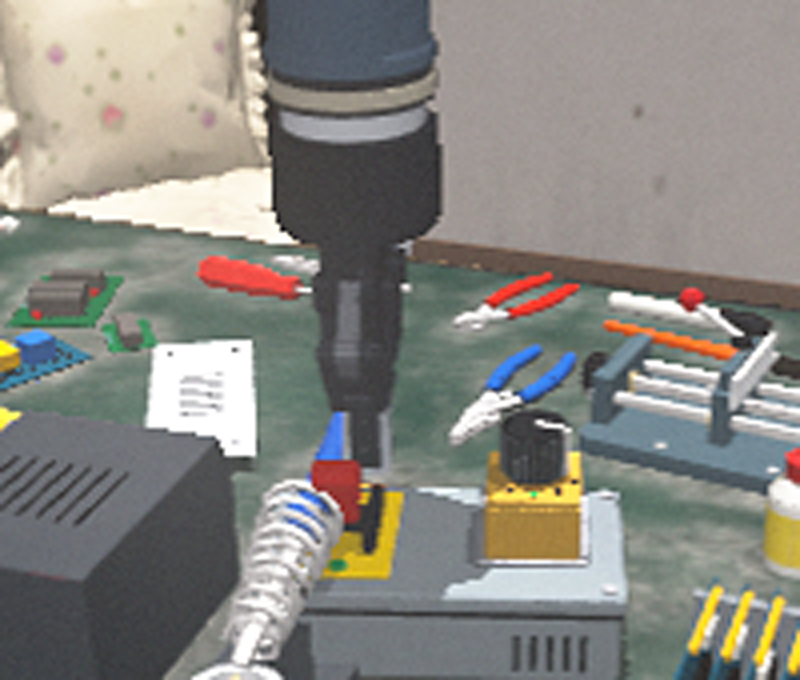

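Run:
```python
from h import *
b=np.load("box.npz"); C,R=b["C"],b["R"]
robot.move_straight(list(R@[-.004,.034,.22]+C),vel=.15)
print(robot.sense()["t"])
f=robot.grab_frame("side"); print("tip pred",proj(f,R@[-.026,.048,.103]+C), proj(f,R@[.026,.048,.103]+C))
im=f["image"].astype(int)
m=(im[...,0]>120)&(im[...,1]<60)&(im[...,2]<70); m[:, :225]=0;m[:,265:]=0;m[:215]=0;m[265:]=0
v,u=np.nonzero(m); print("red",len(u),u.mean(),v.mean())
# dial
fi=cv2.imread("pics/top0.png")[:,:,::-1].astype(int); ft=robot.grab_frame("top")
u,v=np.meshgrid(np.arange(560),np.arange(420))
W=onz(ft,np.c_[u.ravel(),v.ravel()],.118).reshape(420,560,3); B=(W-C)@R
near=np.hypot(B[...,0],B[...,1]+.045)<.024
dark=near&(fi.max(2)<90)
near2=np.hypot(B[...,0],B[...,1]+.045)<.018
g=near2&(fi.min(2)>110)
h=near2&((fi.max(2)<90)|(fi.min(2)>110))
(cx,cy),r=cv2.minEnclosingCircle(np.argwhere(dark).astype(np.float32)[:,::-1])
print("dial px",cx,cy,r, "box", ((onz(ft,[[cx,cy]],.118)-C)@R))
print("white", g.sum(), B[g].mean(0)); 
c=((onz(ft,[[cx,cy]],.118)-C)@R)[0]
for k in np.argwhere(g): print(k[::-1],(B[k[0],k[1]]-c)[:2].round(4),end=" ")
p=B[g].mean(0)-c
# front = -x box; dial angle = 1.2 - cw distance from line to front
a=np.arctan2(p[1],p[0]); ccw_from_front=(a-np.pi+np.pi)%(2*np.pi)-np.pi
print("\nline ccw ang",a,"front is pi; cw turn needed",(a-np.pi)%(2*np.pi))
crop(ft,220,190,380,310,4,"pics/t8.png")
```

```text
15.5083
tip pred [[243.93003945 238.85438532]] [[247.2120154 226.201267 ]]
red 72 245.25 242.36111111111111
dial px 0.0 0.0 0.0 box [[ 1.01023452 -0.19729184  0.118     ]]
white 72 [-0.00162757 -0.05124824  0.118     ]
[312 220] [-0.9975  0.1406] [313 220] [-0.9995  0.1396] [314 220] [-1.0015  0.1385] [315 220] [-1.0035  0.1375] [316 220] [-1.0055  0.1365] [317 220] [-1.0074  0.1354] [318 220] [-1.0094  0.1344] [310 221] [-0.9946  0.1446] [311 221] [-0.9966  0.1436] [316 221] [-1.0065  0.1385] [317 221] [-1.0085  0.1374] [318 221] [-1.0104  0.1364] [319 221] [-1.0124  0.1354] [309 222] [-0.9937  0.1476] [310 222] [-0.9956  0.1466] [318 222] [-1.0114  0.1384] [319 222] [-1.0134  0.1374] [320 222] [-1.0154  0.1363] [308 223] [-0.9927  0.1507] [309 223] [-0.9947  0.1496] [317 223] [-1.0105  0.1414] [318 223] [-1.0125  0.1404] [319 223] [-1.0144  0.1393] [320 223] [-1.0164  0.1383] [321 223] [-1.0184  0.1373] [308 224] [-0.9937  0.1526] [316 224] [-1.0095  0.1444] [317 224] [-1.0115  0.1434] [318 224] [-1.0135  0.1423] [319 224] [-1.0155  0.1413] [320 224] [-1.0174  0.1403] [321 224] [-1
[... 513 characters left out ...]
1422] [307 227] [-0.9948  0.1596] [314 227] [-1.0086  0.1524] [315 227] [-1.0106  0.1514] [316 227] [-1.0126  0.1503] [317 227] [-1.0145  0.1493] [318 227] [-1.0165  0.1483] [322 227] [-1.0244  0.1442] [307 228] [-0.9958  0.1616] [315 228] [-1.0116  0.1534] [316 228] [-1.0136  0.1523] [317 228] [-1.0156  0.1513] [322 228] [-1.0254  0.1462] [322 229] [-1.0265  0.1481] [321 230] [-1.0255  0.1511] [322 230] [-1.0275  0.1501] [321 231] [-1.0265  0.1531] [320 232] [-1.0255  0.1561] [321 232] [-1.0275  0.1551] [319 233] [-1.0246  0.1591] [320 233] [-1.0266  0.1581] [319 234] [-1.0256  0.1611] [316 235] [-1.0207  0.1662] 
line ccw ang 2.9982510007790037 front is pi; cw turn needed 6.139843654368796
```

View pics/t8.png

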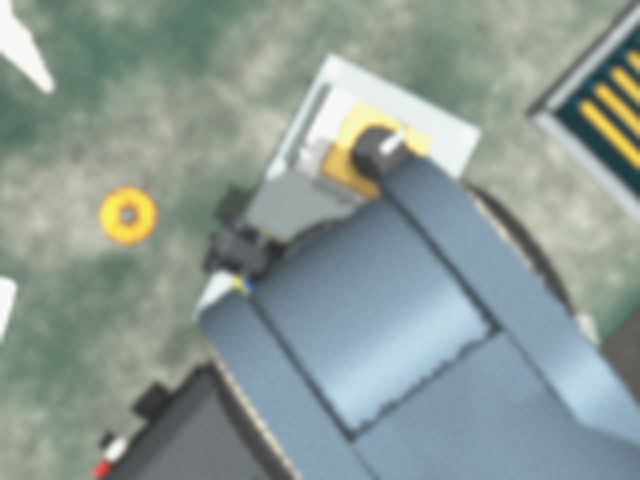

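```bash
cat >> h.py <<'E'
_b=np.load("box.npz"); C,R=_b["C"],_b["R"]
def go(x,y,z,**k): return robot.move_straight(list(R@[x,y,z]+C),**k)
def dial(fi,ft,zt=.118,c=None):
    fi=fi.astype(int); v,u=np.mgrid[0:420,0:560]
    B=((onz(ft,np.c_[u.ravel(),v.ravel()],zt)-C)@R).reshape(420,560,3)
    sp=fi.max(2)-fi.min(2)
    near=np.hypot(B[...,0],B[...,1]+.045)<.021
    dark=near&(fi.max(2)<125)&(sp<40)
    (cx,cy),r=cv2.minEnclosingCircle(np.argwhere(dark).astype(np.float32)[:,::-1].copy())
    c=((onz(ft,[[cx,cy]],zt)-C)@R)[0]
    w=(np.hypot(B[...,0]-c[0],B[...,1]-c[1])<.014)&(fi.min(2)>120)&(sp<50)
    p=B[w].mean(0)-c; a=np.arctan2(p[1],p[0])
    turn=(a-np.pi+np.pi)%(2*np.pi)-np.pi
    print("dial px",cx,cy,r,"box",c.round(4),"n",dark.sum(),w.sum(),"p",p.round(4),"cw turn needed to front",turn, "dial=",1.2-turn)
    return c
E
python3 - <<'E'
from h import *
fi=cv2.imread("pics/top0.png")[:,:,::-1].copy(); ft=robot.grab_frame("top")
dial(fi,ft)
im=fi.astype(int); 
g=(im[...,1]>im[...,0]+50)&(im[...,1]>im[...,2]+30); g[:215]=0;g[245:]=0;g[:,295:][:,40:]=0;g[:,:295]=0
v,u=np.nonzero(g); print(u,v); 
if len(u): print(((onz(ft,[[u.mean(),v.mean()]],.092)-C)@R))
E
```

```text
dial px 314.5 228.0 6.576573371887207 box [-0.0004 -0.0434  0.118 ] n 109 23 p [-0.0027 -0.0072 -0.    ] cw turn needed to front 1.2128531047065767 dial= -0.012853104706576746
[] []
```

Run:
```python
from h import *
robot.goto(list(R@[0,-.044,.2]+C),[np.pi,0,1.9])
robot.grip(.6,60)
print(go(0,-.044,.104,vel=.1,contact_N=8)); s=robot.sense(); print(((s["tcp_pos"]-C)@R).round(4),(s["wrist_force"]@R).round(1),s["opening"],s["t"])
f=robot.grab_frame("side"); crop(f,220,150,360,280,4.5,"pics/s9.png")
```

```text
False
[ 0.0005 -0.0443  0.1047] [-1.1  0.5  0.1] 0.6023303736881352 18.15
```

View pics/s9.png

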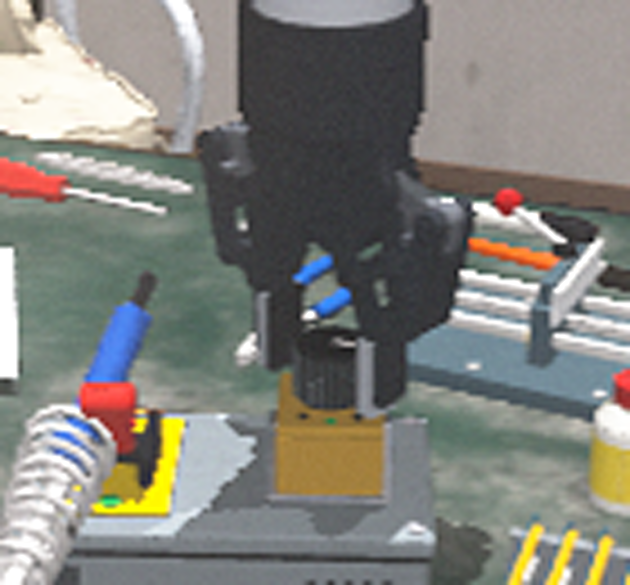

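Run:
```python
from h import *
robot.grip(0,60); s=robot.sense(); print(((s["tcp_pos"]-C)@R).round(4),(s["wrist_force"]@R).round(1),s["torque"].round(3),s["opening"],s["t"])
p=list(s["tcp_pos"])
p=list(R@[0,-.044,.104]+C)
for d in (.2,.4,.6,.66):
    robot.move_straight(p,attitude=[np.pi,0,1.9-d]); s=robot.sense(); print(d,s["tcp_rot"].round(3),((s["tcp_pos"]-C)@R).round(4),(s["wrist_force"]@R).round(1),s["torque"].round(3),s["t"])
f=robot.grab_frame("side"); crop(f,220,150,360,280,4.5,"pics/s10.png")
```

```text
[ 0.0003 -0.0445  0.105 ] [-0.8 -0.3  4.6] [-0.23   0.157 -0.022] 0.3564247806115577 18.5167
0.2 [3.14e+00 1.00e-03 1.70e+00] [-1.00e-04 -4.50e-02  1.05e-01] [-3.8 -0.5  6.3] [-0.545  0.093  0.134] 18.8667
0.4 [3.14  0.    1.499] [-1.00e-04 -4.50e-02  1.05e-01] [-2.6 -0.4  5.9] [-0.52   0.112  0.02 ] 19.2167
0.6 [ 3.14  -0.     1.299] [-1.00e-04 -4.50e-02  1.05e-01] [-2.1 -1.4  6.8] [-0.492  0.054 -0.019] 19.5667
0.66 [ 3.14  -0.     1.239] [-1.00e-04 -4.50e-02  1.05e-01] [-1.9 -1.   6.1] [-0.448  0.12   0.003] 19.8167
```

View pics/s10.png

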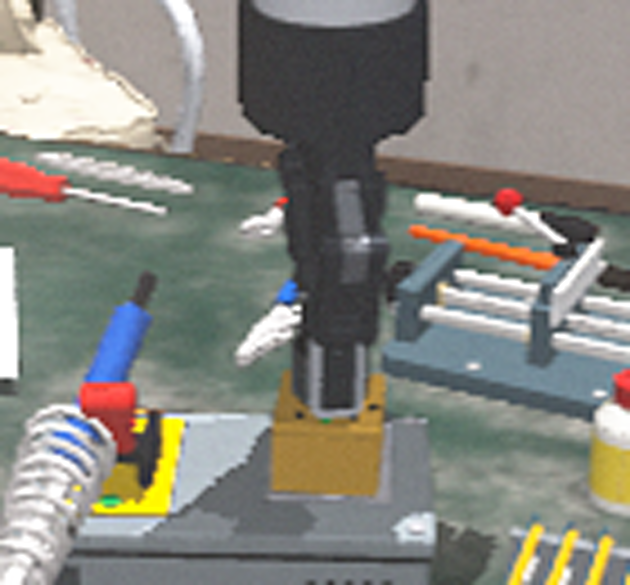

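Run:
```python
from h import *
p=list(R@[0,-.044,.104]+C)
for d in (.8,1.0,1.1,1.2,1.26):
    robot.move_straight(p,attitude=[np.pi,0,1.9-d]); s=robot.sense(); print(d,s["tcp_rot"].round(3),(s["wrist_force"]@R).round(1),s["torque"].round(3),s["opening"],s["t"])
robot.grip(.6)
go(0,-.044,.2,vel=.15)
robot.move_straight(list(R@[.10,-.10,.25]+C),vel=.2)
print(robot.sense()["t"])
f=robot.grab_frame("side"); crop(f,220,150,360,280,4.5,"pics/s11.png")
f=robot.grab_frame("top"); crop(f,220,190,380,310,4,"pics/t11.png")
dial(f["image"],f)
```

```text
0.8 [ 3.14 -0.    1.1 ] [-2.5 -0.3  5.5] [-0.562  0.098  0.056] 0.35786240311768097 20.1583
1.0 [ 3.14e+00 -1.00e-03  8.99e-01] [-2.5 -1.   6.2] [-0.566  0.089 -0.055] 0.35775835678551515 20.5083
1.1 [ 3.14e+00 -1.00e-03  7.99e-01] [-1.2 -1.2  6.2] [-0.519  0.076  0.019] 0.3589335786059286 20.7583
1.2 [ 3.14e+00 -1.00e-03  6.99e-01] [-2.4 -1.1  5.6] [-0.51   0.053 -0.123] 0.35726871966178714 21.0083
1.26 [ 3.14e+00 -1.00e-03  6.39e-01] [-1.3 -0.8  5.1] [-0.513  0.069 -0.009] 0.3541951191621534 21.2583
23.1583
dial px 0.0 0.0 0.0 box [ 1.0102 -0.1973  0.118 ] n 0 17 p [-0.0078  0.0021 -0.    ] cw turn needed to front -0.26248637861213986 dial= 1.4624863786121398
```

View pics/s11.png

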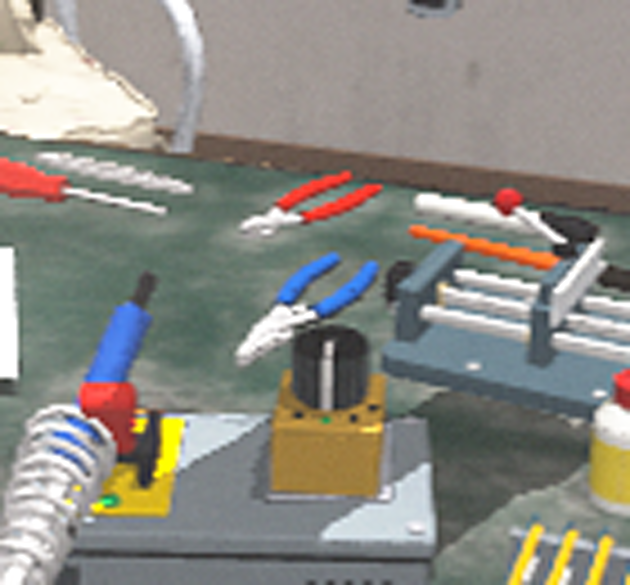

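View pics/t11.png

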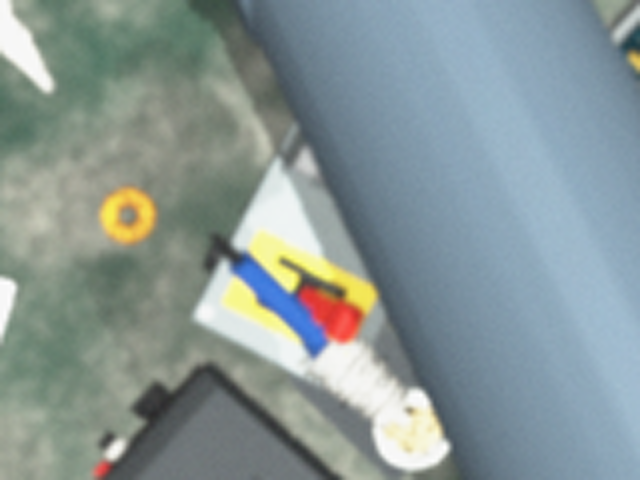

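Run:
```python
from h import *
go(0,-.044,.2,vel=.2)
print(go(0,-.0445,.104,vel=.12,contact_N=10))
robot.grip(0,70); s=robot.sense(); print((s["wrist_force"]@R).round(1),s["torque"].round(3),s["opening"],s["t"])
r=go(0,-.0445,.112,vel=.03,contact_N=18);s=robot.sense(); print(r,((s["tcp_pos"]-C)@R).round(4),(s["wrist_force"]@R).round(1),s["torque"].round(3),s["opening"])
if not r:
    r=go(0,-.0445,.145,vel=.05,contact_N=18);s=robot.sense(); print(r,((s["tcp_pos"]-C)@R).round(4),(s["wrist_force"]@R).round(1),s["opening"])
f=robot.grab_frame("side"); crop(f,220,130,360,260,4.5,"pics/s12.png"); print(s["t"])
```

```text
False
[-2.3  0.6  5.6] [-0.218  0.366 -0.024] 0.3489473025636698 25.3
False [ 0.     -0.0444  0.1119] [ 1.1 -0.4 -2.7] [-0.013 -0.108  0.008] 0.35392013817662027
False [-0.0002 -0.0443  0.1449] [-0.8 -0.8 -2.1] 0.3490365907177568
26.525
```

View pics/s12.png

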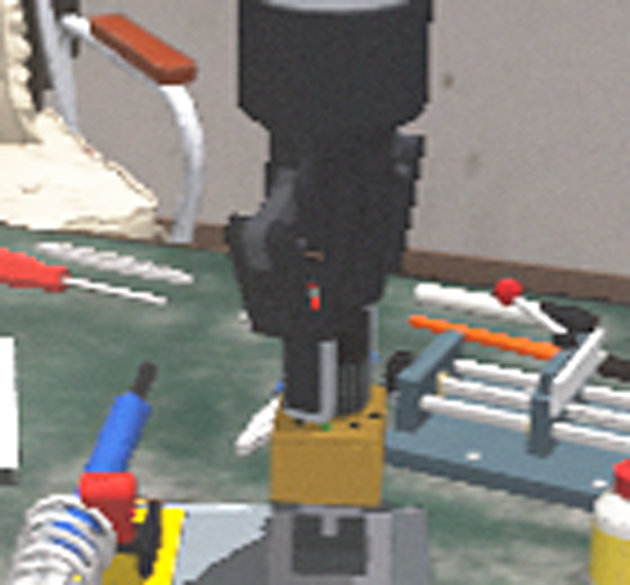

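Run:
```python
from h import *
go(0,-.0445,.27,vel=.08); robot.sleep(.7)
s=robot.sense(); print(((s["tcp_pos"]-C)@R).round(4),(s["wrist_force"]@R).round(1),s["opening"],s["t"],abs(s["joint_velocities"]).max())
f=robot.grab_frame("side"); crop(f,200,100,380,260,4,"pics/s13.png")
```

```text
[-0.     -0.0445  0.27  ] [-0.6 -0.3 -2.6] 0.35252000762026897 28.9917 0.003292664930489588
```

View pics/s13.png

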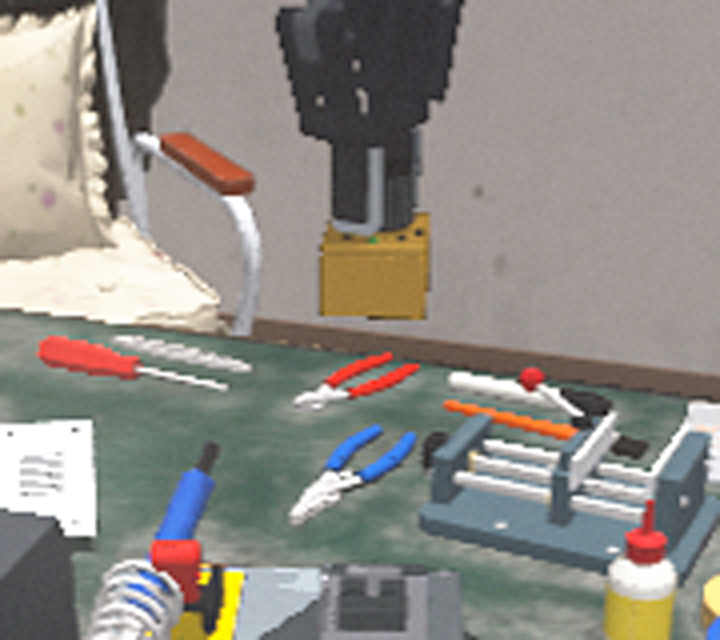

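The lock hangs upright at crop pixel (375,265), well clear of the box. The lever's thumb piece is at the front, at (177,570). Handing in.

```bash
python3 -c "
from plant import robot
robot.close_job()"
```

```text
the job is handed in; nothing more can be done
```

The isolator is off, and the lock is off its shackle and still held in the air. I handed the job in just after 29 s; the hand-in gave no verdict.

- **Isolator:** I pushed the lever over from behind with the closed fingers. It took three tries:
  - On the first, the fingers rode up on the thumb piece.
  - On the second, lower one, they were again dragged up, with the force at about 15 N.
  - On the third, following the lever's arc upward, it snapped over. The red thumb piece then showed at pixel (245, 242), against a predicted (244, 239) for off.
- **Dial:** It started at about 0. I turned it 1.26 rad clockwise and let go. The side view showed the white line over the green dot. The top view could not confirm this because the arm blocked it, so the reading my code gave there means nothing.
- **Lift:** I gripped the dial again and lifted. The force never rose beyond the lock's own weight of about 2.6 N, so it was free of the shackle.
- **Last check:**
  - The TCP was at 0.27 m, which puts the lock body at about 0.24 m, upright and still.
  - The lever was still at the front.
  - I never saw the bystander objects move in the pictures, but I did not measure their positions.

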